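# Set the eccentric cam stop to its low point and slide the dish carriage home

### The arm

A 6-joint arm with a two-finger parallel gripper is mounted at the origin on the work surface. World frame = base frame: x ahead of the robot, y to its left, z up, the work surface at z = 0. Lengths are in m, angles in rad, forces in N, time in s.
With the tool pointing down it reaches from about 0.325 to 0.775 m from the base axis. Payload 5.5 kg.
Tool frame: the origin (TCP) lies at the very end of the fingers, on their centre line; the grasp point (between the pads) lies 19 mm behind it; z points along the fingers, x is the direction in which the jaws open and shut, and the axes are right-handed (so a half turn about z gives the same grasp; the last joint's range is limited). The gripper opens to 85 mm and grips with 20 to 120 N. Pads are 22 mm wide; open, the fingers measure 114 mm over their backs; the gripper's body (76 mm by 85 mm) begins 54 mm behind the grasp point. The pads swing forward as they close: fully open they stand 13 mm farther back than shut.
Start: joints at [-1.234, 0.091, 1.231, -0, 1.82, -0.057], TCP at [0.23, -0.554, 0.193] pointing down, gripper open.
Joint ranges: [-2.87, 2.87], [-0.86, 2.18], [0.17, 2.46], [-1.51, 4.65], [0.06, 2.69], [-2.65, 2.65]. Speed limits (rad/s): [2.57, 2.57, 3.01, 3.14, 3.14, 3.14].

### API

Orientations are given as a unit quaternion [x, y, z, w].
In Python, from plant import manip gives the robot as it stands. The module is installed in compiled form; this text tells all that it offers.
- The arm moves only by the tool arm_command, never from a script. Its arguments are lists of equal length, an entry for each row: "dp": the shift along the tool's x, y, z in mm, a list of three; "dr": the turn, a rotation vector about the tool's x, y, z in degrees, a list of three; "jaw": the closure, from 0 (fully open) to 1 (shut). A call has 1 to 20 rows; each row shifts and turns the commanded pose from where the row before left it, along the tool's axes as they then stand; what a row does not reach is not made up. A row lasts 1/10 s, in which the tool goes at most 50 mm and 8.59 degrees, less where a joint would pass 70% of its speed; a pose out of reach is approached as far as the arm can. A call is refused whole if a number of a shift passes 50 or a number of a turn 8.59, either way. A call with a gripper value outside its range is refused whole. The fingers move at their own pace and stop on an object; "grip_force" is the grip in N (left out, the last holds). Time passes only in rows, so rows that do not move let the fingers close. It gives the time, the measured TCP pose, the force and the opening at its end, in the units of the state.
- manip.observe(): the state, without advancing time (a new reading comes with each control period).
- manip.get_image(name): name is "scene" or "top" or "wrist"; returns a dict with "frame" (400x640x3 uint8, red, green, blue), "depth" (400x640 float32, m along the optical axis (not along the pixel's ray), 0 where there is no reading), "fx", "fy", "cx", "cy" (pixels), "k1" (the pictures are not rectified: a ray, as slopes to the right and down, at radius r is drawn at 1 + k1 r^2 times it, then the intrinsics apply), "rvec" (rotation vector, rad) and "tvec" (3), from world to camera coordinates, as OpenCV has them. Camera axes: x right, y down, z forward; pixel columns grow to the right and rows downward; lengths in m; the calibration is good to about 2 mm. A picture is of the moment at which its call begins.
- manip.sign_off(): hands the job in, once; it reports no verdict.
The state is a dict: "clock": time; "q": joint angles; "dq": joint speeds; "tau": joint torques, N m; "eef_pos": TCP position; "orientation": TCP orientation; "force": force on the tool from outside, world axes, zero at the start; "moment": the same for the moment, N m; "grip_width": opening from 0.0 (shut) to 1.0 (fully open).
Only numpy, scipy, OpenCV 4.12 (cv2) and the standard library are available. Lean on these libraries where they do the work, as an engineer would, in place of code of your own. Each camera call takes 0.05 s, during which the arm holds its last target. There are 200 camera calls.

### The job

On the low dish imager, first push the cam's lever round until the eccentric cam is at its low point, with the lever pointing at the index block straight away from the dish carriage, and leave the carriage where it is meanwhile. Then push the dish carriage forward along its guide until it stops against the cam. Only push with the fingers: the carriage must stay flat in its guide, never lifted, and nothing else on the bench may be disturbed.

Things in the scene. Friction and masses are not known exactly. Their poses are not given: they have to be found in the camera images.
- imager: Low imaging unit fixed to the bench, 310 (x) x 240 (y) x 30 mm tall, dark flat deck on top. Origin: centre of its underside; deck top 30 mm above. Its x axis is the way the carriage is pushed ('forward', roughly away from the robot), y left, z up. Guide rails, 8 mm tall, run from x = -150 to -5 mm, inner faces at y = +-32 mm. Index block (22 x 8 x 10 mm) on the deck at x = 131 mm, y = 0.
- cam_axis (a point): The cam's vertical turning axis at deck height: imager x = 50 mm, y = 0, z = 30 mm; axes as the imager's. The cam disc, 34 mm in radius, is centred 18 mm off this axis on the lever's side, so its edge facing the carriage lies 16 mm from the axis at the low point and 52 mm at the high point. It stands 3 to 20 mm above the deck; the flat lever bar lies 24 to 31 mm above the deck.
- cam (a joint): Cam and lever angle, rad, counter-clockwise from above. 0 and equally 6.283 are the low point: lever forward (imager +x) at the index block, disc's thin side to the carriage. 3.142: lever back towards the carriage (high point). Turns from -0.7 to 6.98, so either way round; no stop or click at the low point. Stiff: stays where left, takes 0.25 N m, about 4.5 N on the post. Starts 0.9 to 5.4.
- cam_post (a point): Centre of the top end of the upright round post on the end of the cam's lever: 12 mm diameter, 55 mm from the cam axis. The top is 60 mm above the deck; the free, pushable length of post is from 31 to 60 mm above the deck.
- carriage: Loose aluminium carriage with a 35 mm dish, flat on the deck between the rails (2 mm play a side): 70 (x) x 60 (y) mm, plate 10 mm thick, about 0.3 kg, slides at 2 to 4 N. Origin: centre of its underside; axes as the imager's. Front lip 22 mm tall, its face 35 mm ahead of the origin; dish top 19 mm. Home against the low cam its origin is at imager x = -1 mm; it starts 45 to 75 mm behind that.
- push_plate (a point): Middle of the rear face of the carriage's upright rear push plate: 56 mm wide, 6 mm thick, 36 mm tall from the carriage's underside. This point lies 35 mm behind the carriage's origin and 26 mm above its underside. The plate is pushed forward from behind.
- dishes: Bystander, loose, to be left alone: two stacked empty culture dishes, 57 mm across, 26 mm tall, standing on the deck left of the rear end of the guide. Origin: centre of its underside.
- jar: Bystander, loose, to be left alone: small glass specimen jar, 38 mm across, 48 mm tall, standing on the deck right of the rear end of the guide. Origin: centre of its underside.
- tipbox: Bystander, loose, to be left alone: closed pipette-tip box, 122 x 87 x 60 mm, on the bench left of the imager. Origin: centre of its underside.
- timer: Bystander, loose, to be left alone: flat bench timer, 55 x 70 x 20 mm, on the bench left of the imager, nearer the robot. Origin: centre of its underside.
- bottle: Bystander, loose, to be left alone: amber glass bottle, 64 mm across, 135 mm tall, on the bench right of the imager. Origin: centre of its underside.
- beaker: Bystander, loose, to be left alone: open glass beaker, 72 mm across, 85 mm tall, on the bench far right. Origin: centre of its underside.
Mind the look-alikes: they are no part of the job. Leave any turquoise look-alike of the carriage alone.

How it is judged:
By the outcome, as a careful person would: the job done as asked, in the order asked, and still so for the second after the job is handed in, with the robot touching nothing.
It also fails if it takes over 51 s, if anything falls off the work surface, if the arm or the gripper's body presses on something with over 40 N, if the wrist force passes 120 N, or if a joint passes its speed limit or range.

## Working session

There is one attempt and no reset: what is moved stays moved. The work goes in short steps, Python scripts to look and compute and a tool call to move; the robot and the scene stay as the last step left them, time stands still between calls to the robot, and variables do not carry over. Pictures are saved under pics/ and viewed, about 8 in all and at most 12, crops included, and the job is handed in when it is done.

Besides the shell and the picture viewer there is one more tool, called after ">>>" as name(argument=value, ...) on one line, values as JSON. arm_command: Moves the arm, as the interface text tells. Its arguments: {"type":"object","properties":{"dp":{"type":"array"},"dr":{"type":"array"},"jaw":{"type":"array"},"grip_force":{"type":"number"}},"required":["dp","dr","jaw"]}

```bash
mkdir -p pics
cat > h.py <<'E'
import numpy as np, cv2
from plant import manip
def cam(im):
    R=cv2.Rodrigues(np.array(im["rvec"],float))[0]; return R,np.array(im["tvec"],float).ravel()
def ray(im,u,v):
    x=(u-im["cx"])/im["fx"]; y=(v-im["cy"])/im["fy"]; a,b=x,y
    for _ in range(10):
        s=1+im["k1"]*(a*a+b*b); a,b=x/s,y/s
    return np.array([a,b,1.0])
def onplane(im,u,v,z):
    R,t=cam(im); d=R.T@ray(im,u,v); c=-R.T@t
    return c+d*(z-c[2])/d[2]
def bydepth(im,u,v):
    R,t=cam(im); return R.T@(ray(im,u,v)*im["depth"][int(v),int(u)]-t)
def proj(im,p):
    R,t=cam(im); c=R@np.array(p)+t; a=c[:2]/c[2]; a=a*(1+im["k1"]*(a@a))
    return a*[im["fx"],im["fy"]]+[im["cx"],im["cy"]]
def save(im,n): cv2.imwrite(f"pics/{n}.png",im["frame"][:,:,::-1])
E
python3 - <<'E'
from h import *
import pickle
for n in("scene","top"):
    im=manip.get_image(n); save(im,n+"0"); pickle.dump(im,open(n+"0.pkl","wb"))
    R,t=cam(im); print(n,-R.T@t,im["fx"],im["k1"])
o=manip.observe(); print(o)
E
```

```text
scene [ 1.3264093  -0.325873    0.65970548] 397.0805262465901 -0.02615338503497157
top [ 0.22341031 -0.06582855  1.47568061] 500.5728099732082 0.04891274765083406
{'clock': 0.1, 'q': array([-1.23370461e+00,  9.17788076e-02,  1.23176791e+00, -9.03454760e-06,
        1.81979626e+00, -5.66831854e-02]), 'dq': array([ 8.17696920e-04, -2.24324669e-03, -2.44115873e-03,  1.49236533e-05,
       -3.57536026e-04,  5.82473445e-05]), 'tau': array([ 2.43714901e-03, -4.60216463e+01, -4.19218504e+01, -1.65771289e-04,
        1.06455470e-02,  1.67278961e-05]), 'eef_pos': array([ 0.23010536, -0.55377734,  0.19246546]), 'orientation': array([ 8.31767404e-01, -5.55123608e-01, -7.01875591e-04, -5.22784875e-04]), 'force': array([-0.2374715 ,  0.75334755,  0.58025059]), 'moment': array([ 0.02025681, -0.05059302,  0.02043921]), 'grip_width': 0.9940948698458147}
```

View pics/scene0.png

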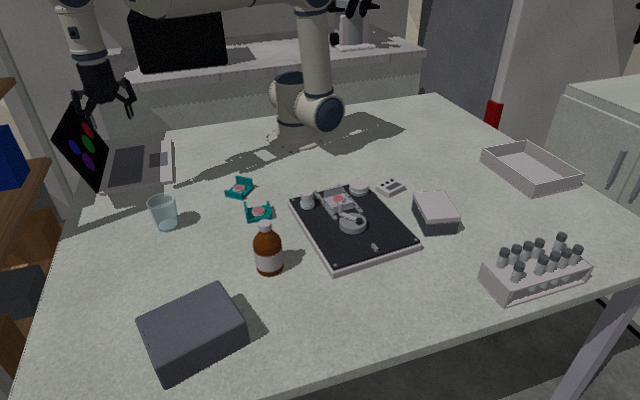

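View pics/top0.png

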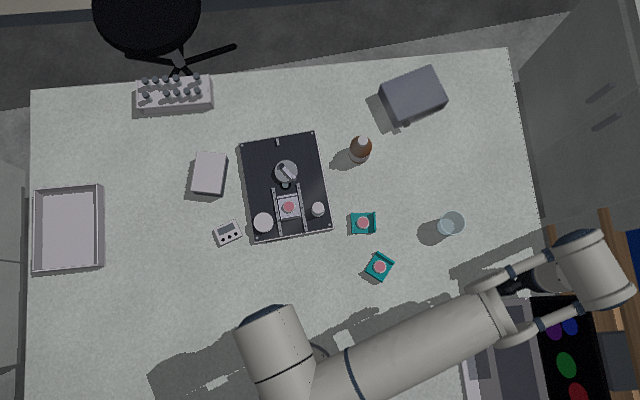

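The imager is at about (285,187) in the top view, with the carriage at (288,207), the cam at (287,172), and turquoise look-alikes at (363,223) and (379,267). The next step is to measure these and take a zoomed crop.

Run:
```python
from h import *
import pickle
im=pickle.load(open("top0.pkl","rb")); f=im["frame"]
c=f[120:250,220:345]; cv2.imwrite("pics/crop.png",cv2.resize(c[:,:,::-1],None,fx=4.5,fy=4.5,interpolation=cv2.INTER_CUBIC))
# deck: dark & depth height ~0.03
H=np.zeros((400,640,3))
for v in range(110,260):
    for u in range(180,350): H[v,u]=bydepth(im,u,v)
z=H[:,:,2]; m=((f.max(2)<75)&(z>0.018)&(z<0.042)).astype(np.uint8)
m=cv2.morphologyEx(m,cv2.MORPH_OPEN,np.ones((3,3)))
cn=max(cv2.findContours(m,0,2)[0],key=cv2.contourArea)
hull=cv2.convexHull(cn)[:,0]; P=np.array([onplane(im,u,v,.03)[:2] for u,v in hull],np.float32)
print("rect",cv2.minAreaRect(P*1000), cv2.boxPoints(cv2.minAreaRect(P*1000)))
d=z[110:260,180:350]; print("depth noise deck", np.median(z[m>0]),z[m>0].std())
hi=(z>0.078)&(z<0.11); hi[:,:235]=0;hi[:,335:]=0
n,l,s,ce=cv2.connectedComponentsWithStats(hi.astype(np.uint8))
for i in range(1,n): print(s[i],ce[i],onplane(im,*ce[i],.09 ), z[l==i].max())
```

```text
rect ((565.27685546875, -6.767814636230469), (300.37750244140625, 229.62657165527344), 4.840826511383057) [[ 405.935      94.961815]
 [ 425.31268  -133.84567 ]
 [ 724.6187   -108.497444]
 [ 705.241     120.31004 ]]
depth noise deck 0.03138629329660519 0.003218588247802007
[292 175   4   5  17] [293.41176471 176.88235294] [ 0.57083481 -0.03598538  0.09      ] 0.09396021132527323
[312 202  12  12  76] [317.72368421 207.19736842] [ 0.47662095 -0.09616838  0.09      ] 0.0861459410855712
```

View pics/crop.png

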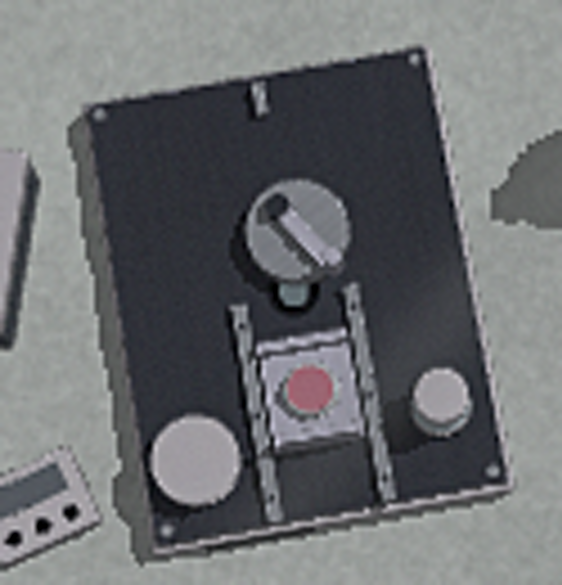

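Run:
```python
from h import *
import pickle
im=pickle.load(open("top0.pkl","rb")); 
def tc(p): return (proj(im,p)-[220,120])*4.5
C=np.array([.5653,-.0068]);a=np.radians(4.84);X=np.array([np.cos(a),np.sin(a)]);Y=np.array([-X[1],X[0]])
def W(x,y,z): return np.r_[C+x*X+y*Y,z]
print("axis",tc(W(.05,0,.06)),"index",tc(W(.131,0,.04)))
p=onplane(im,220+330/4.5,120+258/4.5,.09); print("post",p)
ax=W(.05,0,.06); d=p[:2]-ax[:2]; print("loc",d@X,d@Y,np.hypot(*d),np.degrees(np.arctan2(d@Y,d@X)))
# alternatives
for (u,v,z) in [(298,232,.05),(272,207,.06),(310,390,.049),(261,85,.04),(260,113,.03),(295,292,.03),(308,440,.066)]:
    q=onplane(im,220+u/4.5,120+v/4.5,z); d=q[:2]-C; print((u,v),q,"imager",d@X,d@Y)
for n,i in [("a",W(.05,0,.05))]:
    s=pickle.load(open("scene0.pkl","rb")); c=s["frame"][170:280,280:430]; cv2.imwrite("pics/crop2.png",cv2.resize(c[:,:,::-1],None,fx=5,fy=5,interpolation=cv2.INTER_CUBIC))
    print((proj(s,W(.05,0,.06))-[280,170])*5)
```

```text
axis [275.02729821 206.08711417] index [256.46505593  98.13205666]
post [ 0.56954001 -0.03564412  0.09      ]
loc -0.048208792149301904 -0.029099010406483397 0.05631021263617482 -148.88465920080074
(298, 232) [ 0.59898709 -0.0155613   0.05      ] imager 0.03282775200011919 -0.01157235378089452
(272, 207) [ 6.14704427e-01 -5.72830322e-04  6.00000000e-02] imager 0.04975366885366578 0.002036540091470507
(310, 390) [ 0.49393128 -0.01408059  0.049     ] imager -0.07172852580332699 -0.0012329970911244296
(261, 85) [7.04630495e-01 4.81934805e-04 4.00000000e-02] imager 0.13944807274639312 -0.004499833531068494
(260, 113) [0.68854913 0.00326063 0.03      ] imager 0.12365850061266037 -0.0003742092889685844
(295, 292) [ 0.56385959 -0.00934104  0.03      ] imager -0.0016496698316121395 -0.002410449505140344
(308, 440) [ 0.45876201 -0.01060902  0.066     ] imager -0.10647948024053851 0.005193544504748997
[395.52373267 245.14640848]
```

View pics/crop2.png

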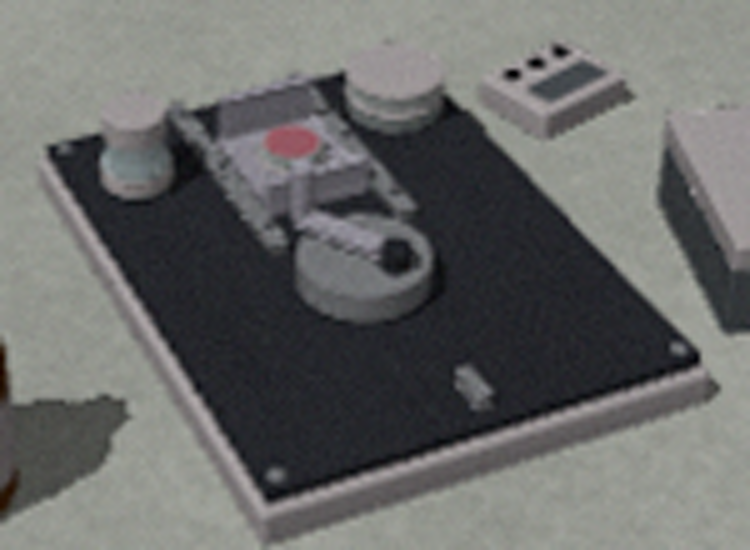

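The top view puts the lever at about 211° (post near world (0.570, -0.036)). The scene view agrees, with the post in front of the carriage. Turning counter-clockwise to 360° takes the cam away from the carriage. I'll approach with the fingers shut, on the clockwise side of the post.

>>> arm_command(dp=[[-29,-38.9,0],[-29,-38.9,0],[-29,-38.9,0],[-29,-38.9,0],[-29,-38.9,0],[-29,-38.9,0],[-29,-38.9,0],[-29,-38.9,0],[-29,-38.9,0],[-29,-38.9,0],[-29,-38.9,0],[-29,-38.9,0],[-29,-38.9,0],[0,0,20],[0,0,20],[0,0,20],[0,0,0],[0,0,0]], dr=[[0,0,0],[0,0,0],[0,0,0],[0,0,0],[0,0,0],[0,0,0],[0,0,0],[0,0,0],[0,0,0],[0,0,0],[0,0,0],[0,0,0],[0,0,0],[0,0,-6.6],[0,0,-6.6],[0,0,0],[0,0,0],[0,0,0]], jaw=[1,1,1,1,1,1,1,1,1,1,1,1,1,1,1,1,1,1], grip_force=60)

```text
clock: 1.9
eef_pos: [0.5522, -0.0119, 0.1333]
orientation: [0.89, -0.456, -0.001, 0.0]
force: [-0.6, -0.3, 1.0]
grip_width: -0.001
```

Run:
```python
from h import *
im=manip.get_image("wrist"); save(im,"w1")
o=manip.observe(); print(o["clock"],o["eef_pos"],o["orientation"],o["grip_width"],o["force"])
import pickle; pickle.dump(im,open("w1.pkl","wb"))
print("tcp px",proj(im,o["eef_pos"]), "post px",proj(im,[.5695,-.0356,.09]),"axis",proj(im,[.615,-.0025,.061]))
```

```text
1.95 [ 0.55277496 -0.01202519  0.13437696] [ 8.89957399e-01 -4.56043502e-01  3.54155280e-04 -1.65212848e-04] -0.004353905419272001 [-0.19834451 -0.21122764  0.76802247]
tcp px [324.16104229 229.49442228] post px [361.40872857 208.53800532] axis [359.17022154 132.37701577]
```

View pics/w1.png

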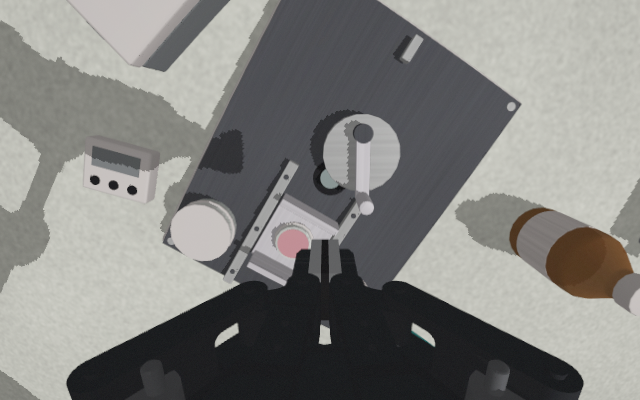

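Post top is at (367,208), the hub at (363,132), the index block at (411,48), and the fingertips are 309–343 wide at row 240. Refining from these.

Run:
```python
from h import *
import pickle
im=pickle.load(open("w1.pkl","rb")); tcp=np.array([.55277,-.01203,.13438])
R,t=cam(im); print("cam",-R.T@t)
P=onplane(im,367,208,.09); A=onplane(im,363,132,.061); print("post",P,"hub",A,np.hypot(*(P-A)[:2]))
I=onplane(im,411,48,.04); d=I-A; print("index",I,"yaw",np.degrees(np.arctan2(d[1],d[0])),np.hypot(*d[:2]))
L=onplane(im,309,243,.134);Rr=onplane(im,343,243,.134); print("tip",L,Rr,np.linalg.norm(L-Rr),(L+Rr)/2)
g=cv2.cvtColor(im["frame"],6)
for p in [(367,208),(363,132),(411,48)]: print(bydepth(im,*p))
d=P-A; th=np.degrees(np.arctan2(d[1],d[0])); print("lever world",th)
```

```text
cam [0.61076314 0.02931955 0.31335574]
post [ 0.57239086 -0.03886734  0.09      ] hub [ 0.61708573 -0.00486245  0.061     ] 0.05616015898568808
index [0.69627765 0.00190261 0.04      ] yaw 4.8827074311121486 0.0794803576677801
tip [ 0.53931398 -0.00962634  0.134     ] [ 0.55215979 -0.02747346  0.134     ] 0.02198942359063636 [ 0.54573689 -0.0185499   0.134     ]
[ 0.57234137 -0.03895527  0.08971196]
[ 0.61709068 -0.00488925  0.06080213]
[0.69619161 0.0019302  0.04027506]
lever world -142.73528733844137
```

>>> arm_command(dp=[[0,0,22],[0,0,22],[0,0,21],[0,0,0],[5,0,0],[5,0,0],[3,0,0],[0,0,0],[0,0,0]], dr=[[0,0,0],[0,0,0],[0,0,0],[0,0,0],[0,0,0],[0,0,0],[0,0,0],[0,0,0],[0,0,0]], jaw=[1,1,1,1,1,1,1,1,1])

```text
clock: 2.85
eef_pos: [0.5605, -0.0226, 0.069]
orientation: [0.89, -0.456, 0.0, -0.0]
force: [-0.2, -0.4, 0.4]
grip_width: 0.002
```

>>> arm_command(dp=[[2.4,0,0],[4.9,1.3,0],[4.9,1.3,0],[4.9,1.3,0],[4.9,1.3,0],[4.9,1.3,0],[4.9,1.3,0],[4.9,1.3,0],[4.9,1.3,0],[4.9,1.3,0],[4.9,1.3,0],[4.9,1.3,0],[4.9,1.3,0],[0,0,0],[0,0,0]], dr=[[0,0,0],[0,0,-5],[0,0,-5],[0,0,-5],[0,0,-5],[0,0,-5],[0,0,-5],[0,0,-5],[0,0,-5],[0,0,-5],[0,0,-5],[0,0,-5],[0,0,-5],[0,0,0],[0,0,0]], jaw=[1,1,1,1,1,1,1,1,1,1,1,1,1,1,1])

```text
clock: 4.35
eef_pos: [0.6049, -0.0629, 0.0684]
orientation: [0.999, 0.049, -0.0, -0.0]
force: [-0.1, 0.6, 0.1]
grip_width: 0.002
```

Run:
```python
from h import *
im=manip.get_image("wrist"); save(im,"w2")
o=manip.observe(); print(o["clock"],o["eef_pos"],o["orientation"],o["force"])
a=np.radians(4.86); A=np.array([.6165,-.0043]); d=(o["eef_pos"][:2]-A)*1000
x=2*np.arctan2(o["orientation"][1],o["orientation"][0]); T=np.array([np.cos(x),np.sin(x)]); Rr=np.array([T[1],-T[0]])
print("xyaw",np.degrees(x),"t",d@T,"r",d@Rr)
```

```text
4.4 [ 0.60483285 -0.06288808  0.06838732] [ 9.98784014e-01  4.92997877e-02 -1.51252023e-04 -4.41798878e-05] [-0.17228408 -0.37730912 -0.00196282]
xyaw 5.651630538022434 t -17.380168492907604 r 57.15430940187808
```

View pics/w2.png

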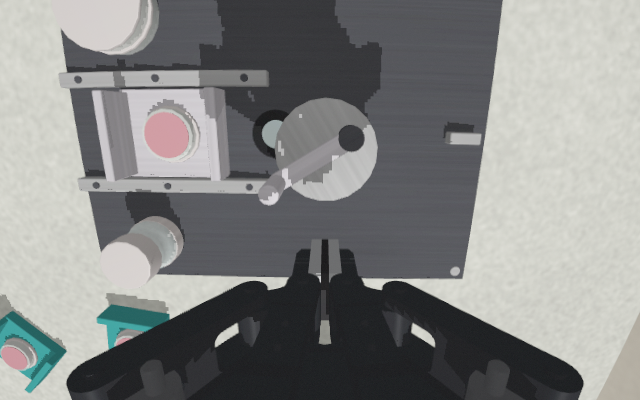

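The lever is unmoved: the post is still at (268,190), so the fingertips passed it. Checking where the tips really are, by depth.

Run:
```python
from h import *
im=manip.get_image("wrist"); o=manip.observe()
for r in (240,242,245,250,256,262,270):
    for c in (317,333): print((c,r),bydepth(im,c,r).round(4),im["frame"][r,c], end=" ")
    print()
print(o["eef_pos"],proj(im,o["eef_pos"]),"post",bydepth(im,268,190).round(4),bydepth(im,266,195).round(4),"hub",bydepth(im,351,138).round(4))
im=manip.get_image("top"); c=im["frame"][120:250,220:345]; cv2.imwrite("pics/t3.png",cv2.resize(c[:,:,::-1],None,fx=4.5,fy=4.5))
```

```text
(317, 240) [ 0.6008 -0.0519  0.1129] [109 109 112] (333, 240) [ 0.6086 -0.0514  0.1123] [110 110 112] 
(317, 242) [ 0.6009 -0.0521  0.1149] [109 110 111] (333, 242) [ 0.6085 -0.0514  0.1147] [109 110 110] 
(317, 245) [ 0.601  -0.0526  0.1171] [109 110 111] (333, 245) [ 0.6084 -0.0514  0.1182] [109 109 111] 
(317, 250) [ 0.6011 -0.0521  0.1237] [110 111 112] (333, 250) [ 0.6083 -0.0515  0.1233] [109 110 111] 
(317, 256) [ 0.6012 -0.052   0.1298] [110 111 111] (333, 256) [ 0.6081 -0.0514  0.1297] [110 110 111] 
(317, 262) [ 0.6014 -0.0527  0.1339] [110 111 112] (333, 262) [ 0.608  -0.0512  0.1355] [109 110 110] 
(317, 270) [ 0.6015 -0.0524  0.1413] [110 110 111] (333, 270) [ 0.6079 -0.0516  0.1415] [110 110 111] 
[ 0.60483248 -0.06289099  0.06845393] [323.43411716 228.3499582 ] post [ 0.5718 -0.0355  0.0892] [ 0.571  -0.0383  0.0898] hub [ 0.6161 -0.0053  0.0609]
```

Run:
```python
from h import *
im=manip.get_image("wrist"); o=manip.observe(); p=o["eef_pos"]
for r in (200,215,225,230,235,238,240): print(r,bydepth(im,317,r).round(3),im["frame"][r,317])
print("proj -y face bottom",proj(im,p+[0,.011,0]))
s=manip.get_image("scene"); print("scene tcp",proj(s,p),"tcp+44mm",proj(s,p+[0,0,.044]))
u,v=proj(s,p); u0,v0=int(u)-60,int(v)-75; print(u0,v0)
cv2.imwrite("pics/s3.png",cv2.resize(s["frame"][v0:v0+120,u0:u0+130][:,:,::-1],None,fx=5,fy=5,interpolation=cv2.INTER_CUBIC))
```

```text
200 [ 0.599 -0.05   0.05 ] [137 138 139]
215 [ 0.6   -0.068  0.029] [91 93 98]
225 [0.599 0.007 0.249] [88 90 94]
230 [ 0.601 -0.08   0.029] [88 88 95]
235 [ 0.602 -0.084  0.03 ] [89 90 94]
238 [ 0.602 -0.087  0.029] [89 90 95]
240 [ 0.601 -0.052  0.112] [109 109 111]
proj -y face bottom [325.17512562 212.09016682]
scene tcp [334.67064057 218.87892373] tcp+44mm [334.72915374 204.17119189]
274 143
```

View pics/s3.png

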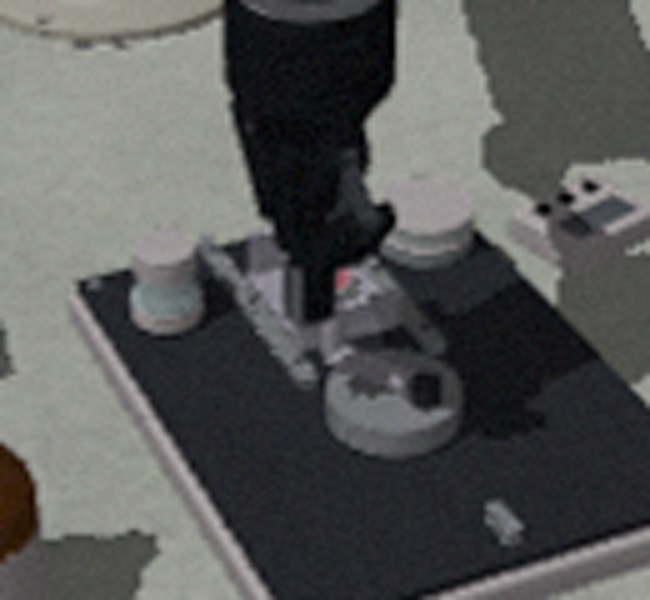

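Both views show the real fingertips about 43 mm above the reported TCP (tip at z≈0.112), so they passed over the post. I'll go back and descend by that much more, slowly and watching the force.

>>> arm_command(dp=[[-22.4,-26.2,0],[-22.4,-26.2,0],[0,0,0],[0,0,0],[0,0,0],[0,0,0],[0,0,0],[0,0,0],[0,0,0],[0,0,0],[0,0,10],[0,0,10],[0,0,8],[0,0,0],[0,0,0]], dr=[[0,0,0],[0,0,0],[0,0,8.3],[0,0,8.3],[0,0,8.3],[0,0,8.3],[0,0,8.3],[0,0,8.3],[0,0,8.3],[0,0,0],[0,0,0],[0,0,0],[0,0,0],[0,0,0],[0,0,0]], jaw=[1,1,1,1,1,1,1,1,1,1,1,1,1,1,1])

```text
clock: 6.1
eef_pos: [0.5548, -0.0153, 0.0399]
orientation: [0.898, -0.441, -0.001, 0.0]
force: [-0.2, 0.0, 0.5]
grip_width: 0.001
```

```bash
cat > chk.py <<'E'
from h import *
im=manip.get_image("wrist"); o=manip.observe()
print(o["clock"],o["eef_pos"],o["force"])
A=np.array([.6165,-.0045]); d=(o["eef_pos"][:2]-A)*1000
x=2*np.arctan2(o["orientation"][1],o["orientation"][0]); T=np.array([np.cos(x),np.sin(x)]); Rr=np.array([T[1],-T[0]])
print("xyaw",np.degrees(x),"t",d@T,"r",d@Rr)
for c in (317,333):
    for r in (243,248): print((c,r),bydepth(im,c,r).round(4))
E
python3 chk.py; python3 -c "
from h import *
im=manip.get_image('wrist'); save(im,'w4')"
```

```text
6.15 [ 0.55520696 -0.01533748  0.04046553] [1.21371206 0.45672646 0.38429969]
xyaw -52.312413267126985 t -28.895540339500776 r 55.13016789575653
(317, 243) [ 0.562  -0.0061  0.086 ]
(317, 248) [ 0.5625 -0.0059  0.0928]
(333, 243) [ 0.5671 -0.0118  0.0872]
(333, 248) [ 0.5668 -0.0119  0.0921]
```

View pics/w4.png

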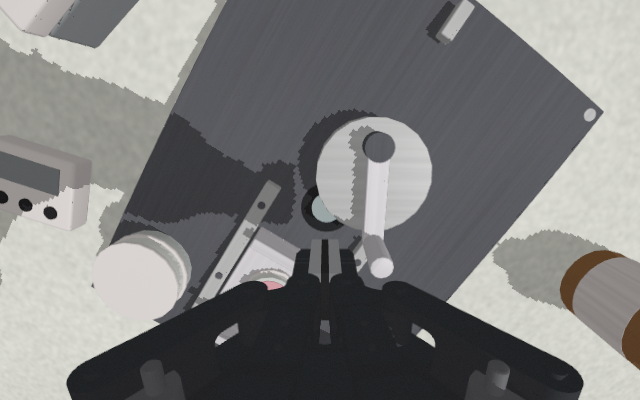

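>>> arm_command(dp=[[0,0,7.5],[0,0,7.5],[0,0,0],[5,0,0],[5,0,0],[3,0,0],[4.9,1.4,0],[4.9,1.4,0],[4.9,1.4,0],[0,0,0]], dr=[[0,0,0],[0,0,0],[0,0,0],[0,0,0],[0,0,0],[0,0,0],[0,0,-5],[0,0,-5],[0,0,-5],[0,0,0]], jaw=[1,1,1,1,1,1,1,1,1,1])

```text
clock: 7.2
eef_pos: [0.5702, -0.0392, 0.0255]
orientation: [0.947, -0.32, -0.0, -0.0]
force: [-2.1, 2.3, 0.4]
grip_width: -0.002
```

```bash
cat >> chk.py <<'E'
# post: bright pixels with height 82-97mm within 70mm of axis
H=np.array([[bydepth(im,u,v) for u in range(220,560,2)] for v in range(60,330,2)])
m=(H[...,2]>.085)&(H[...,2]<.094)&(np.hypot(H[...,0]-A[0],H[...,1]-A[1])<.075)
m&=(np.hypot(H[...,0]-o["eef_pos"][0],H[...,1]-o["eef_pos"][1])>.0145)
if m.sum():
    P=np.median(H[m],0); d=P[:2]-A; print("post",P.round(4),m.sum(),"r",np.hypot(*d),"lever imager deg",np.degrees(np.arctan2(d[1],d[0]))-4.86)
E
python3 chk.py
```

```text
7.25 [ 0.57020941 -0.03922069  0.02546256] [-0.50174635  1.88940072 -1.25517014]
xyaw -37.449482203582846 t -15.637308400624537 r 55.711936877412676
(317, 243) [ 0.575  -0.0282  0.0729]
(317, 248) [ 0.5749 -0.0286  0.0777]
(333, 243) [ 0.5813 -0.0326  0.0736]
(333, 248) [ 0.5809 -0.0329  0.0783]
post [ 0.5882 -0.0489  0.0895] 117 r 0.052652308516514895 lever imager deg -127.34690898308278
```

The lever is following, now at -127°. I'll push on about 100°.

>>> arm_command(dp=[[4.9,1.4,0],[4.9,1.4,0],[4.9,1.4,0],[4.9,1.4,0],[4.9,1.4,0],[4.9,1.4,0],[4.9,1.4,0],[4.9,1.4,0],[4.9,1.4,0],[4.9,1.4,0],[4.9,1.4,0],[4.9,1.4,0],[4.9,1.4,0],[4.9,1.4,0],[4.9,1.4,0],[4.9,1.4,0],[4.9,1.4,0],[4.9,1.4,0],[4.9,1.4,0],[0,0,0]], dr=[[0,0,-5],[0,0,-5],[0,0,-5],[0,0,-5],[0,0,-5],[0,0,-5],[0,0,-5],[0,0,-5],[0,0,-5],[0,0,-5],[0,0,-5],[0,0,-5],[0,0,-5],[0,0,-5],[0,0,-5],[0,0,-5],[0,0,-5],[0,0,-5],[0,0,-5],[0,0,0]], jaw=[1,1,1,1,1,1,1,1,1,1,1,1,1,1,1,1,1,1,1,1])

```text
clock: 9.25
eef_pos: [0.6548, -0.0524, 0.025]
orientation: [0.876, 0.482, -0.001, 0.0]
force: [-2.9, -1.2, -0.7]
grip_width: -0.0
```

```bash
python3 chk.py; python3 -c "
from h import *
im=manip.get_image('wrist'); save(im,'w5')"
```

```text
9.3 [ 0.65485338 -0.05238023  0.02505002] [-3.01400685 -1.45285653 -0.74823494]
xyaw 57.45531036802837 t -19.72922052707518 r 58.08834864162718
(317, 243) [ 0.6441 -0.0495  0.0724]
(317, 248) [ 0.6441 -0.0493  0.0783]
(333, 243) [ 0.6484 -0.0431  0.0719]
(333, 248) [ 0.6481 -0.0431  0.0781]
post [ 0.6614 -0.0333  0.0893] 151 r 0.0533280442058432 lever imager deg -37.5612721493373
```

View pics/w5.png

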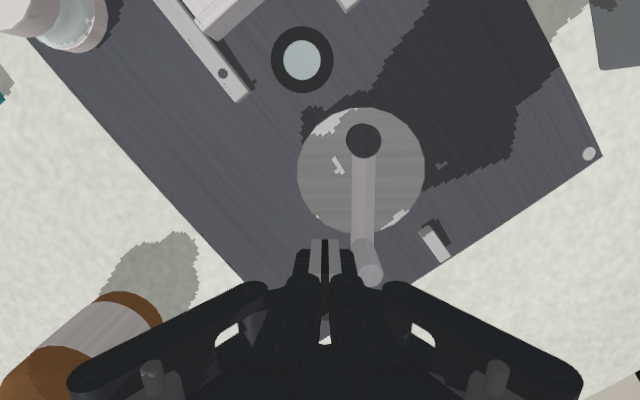

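Post top is at (371,272), beside the finger; the hub is at (363,140). The lever reads -37.5°. Continuing about 35°, then I'll measure.

>>> arm_command(dp=[[5,1.3,0],[5,1.3,0],[5,1.3,0],[5,1.3,0],[5,1.3,0],[5,1.3,0],[0,0,0],[0,0,0]], dr=[[0,0,-5],[0,0,-5],[0,0,-5],[0,0,-5],[0,0,-5],[0,0,-5],[0,0,0],[0,0,0]], jaw=[1,1,1,1,1,1,1,1])

```text
clock: 10.15
eef_pos: [0.6728, -0.0271, 0.0255]
orientation: [0.723, 0.691, 0.0, 0.001]
force: [0.9, -3.0, -2.5]
grip_width: -0.004
```

```bash
python3 chk.py
```

```text
10.2 [ 0.67278786 -0.027055    0.02555964] [ 1.53988699 -3.47557436 -2.01367215]
xyaw 87.45473785817438 t -20.033081706544408 r 57.23396938449456
(317, 243) [ 0.6618 -0.0303  0.0732]
(317, 248) [ 0.6627 -0.0303  0.077 ]
(333, 243) [ 0.6624 -0.0227  0.0728]
(333, 248) [ 0.6626 -0.0228  0.0779]
post [ 0.6691 -0.0074  0.0894] 143 r 0.05271146256761936 lever imager deg -8.001051838331755
```

>>> arm_command(dp=[[5,1.3,0],[0,0,0],[0,0,0],[-10,0,0],[-20,0,0],[0,0,-40],[0,20,-40],[0,0,0],[0,0,0]], dr=[[0,0,-5],[0,0,0],[0,0,0],[0,0,0],[0,0,0],[0,0,0],[0,0,0],[0,0,0],[0,0,0]], jaw=[1,1,1,1,1,1,1,1,1])

```text
clock: 11.1
eef_pos: [0.6966, -0.0517, 0.1077]
orientation: [0.691, 0.723, 0.001, 0.001]
force: [0.1, -0.1, -1.1]
grip_width: 0.001
```

```bash
python3 chk.py; python3 -c "
from h import *
import pickle
im=manip.get_image('wrist'); save(im,'w6'); pickle.dump(im,open('w6.pkl','wb'))"
```

```text
11.15 [ 0.69541774 -0.05143002  0.10548308] [ 0.09582585 -0.01748781 -1.4375206 ]
xyaw 92.59646590067595 t -50.45692375652276 r 76.71072123658212
(317, 243) [ 0.6864 -0.0561  0.1539]
(317, 248) [ 0.6862 -0.0559  0.16  ]
(333, 243) [ 0.6861 -0.0483  0.1539]
(333, 248) [ 0.6854 -0.0486  0.1609]
post [ 0.6709 -0.0032  0.0897] 63 r 0.05437433359946762 lever imager deg -3.512132873212128
```

View pics/w6.png

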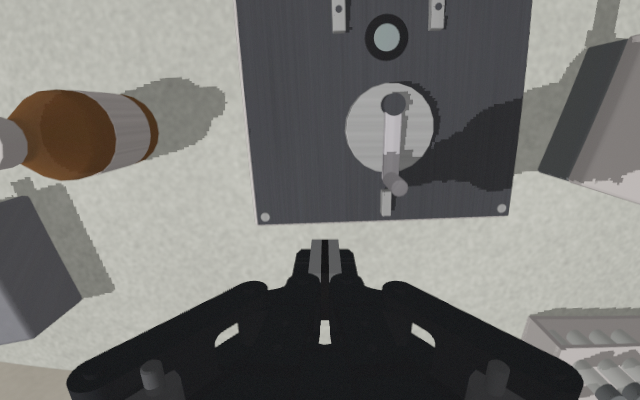

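Post top is at (398,187), the hub at (393,104), the index block at (386,202), the near deck corners at (258,224) and (509,215), and the rails at (339,15) and (438,15). From these I'll compute the remaining angle.

Run:
```python
from h import *
import pickle
im=pickle.load(open("w6.pkl","rb"))
def ang(d): return np.degrees(np.arctan2(d[1],d[0]))
A=onplane(im,393,104,.061); P=onplane(im,398,187,.09); I=onplane(im,386,203,.037)
B=onplane(im,390,180,.061)  # bar end
c1=onplane(im,258,224,.03);c2=onplane(im,509,215,.03)
s1=onplane(im,237,0,.03); s2=onplane(im,531,0,.03)
h,w=im["frame"].shape[:2]
# post by depth
H=np.array([[bydepth(im,u,v) for u in range(370,420)] for v in range(150,215)])
m=abs(H[...,2]-.0898)<.0025; m=cv2.morphologyEx(m.astype(np.uint8),cv2.MORPH_OPEN,np.ones((3,3)))>0
vv,uu=np.nonzero(m); (cc,rad)=cv2.minEnclosingCircle(np.c_[uu+370,vv+150].astype(np.float32)); print(cc,rad,m.sum())
P2=onplane(im,*cc,.09); 
m2=abs(H[...,2]-.061)<.002; q=H[m2]; 
print("hub",A,"post",P,P2,"index",I)
print("lever",ang(P-A),ang(P2-A),"index dir",ang(I-A),"front edge-90",ang(c2-c1)-90,"right side",ang(c1-s1),"left",ang(c2-s2))
# bar from depth near .061
G=np.array([[bydepth(im,u,v) for u in range(375,410)] for v in range(112,176)]); q=G[abs(G[...,2]-.061)<.003][:,:2].astype(np.float32)
l=cv2.fitLine(q,2,0,.01,.01).ravel(); print("bar",len(q),ang(l[:2]) if l[0]>0 else ang(-l[:2]))
```

```text
(399.0, 188.0) 8.944372177124023 237
hub [ 0.6161531  -0.00632249  0.061     ] post [ 0.67013132 -0.00369373  0.09      ] [ 0.67078473 -0.00294384  0.09      ] index [0.69684056 0.00136354 0.037     ]
lever 2.7881214285620386 3.5389031146636003 index dir 5.441389442525228 front edge-90 4.693424275848869 right side 4.56971722868668 left 5.355036805583021
bar 1031 3.2483606
```

Imager yaw is about 4.9° and the lever about 3.2°, so it is short by about 1.8° (1.8 mm). I'll retrace to contact and push 2 mm further.

>>> arm_command(dp=[[0,-20,40],[0,0,40],[0,0,0],[15,0,0],[11,0,0],[3,0,0],[2,0,0],[1,0,0],[0,0,0],[0,0,0],[-10,0,0],[-20,0,0],[0,0,-40],[0,20,-40],[0,0,0],[0,0,0]], dr=[[0,0,0],[0,0,0],[0,0,0],[0,0,0],[0,0,0],[0,0,0],[0,0,0],[0,0,0],[0,0,0],[0,0,0],[0,0,0],[0,0,0],[0,0,0],[0,0,0],[0,0,0],[0,0,0]], jaw=[1,1,1,1,1,1,1,1,1,1,1,1,1,1,1,1])

```text
clock: 12.8
eef_pos: [0.696, -0.0496, 0.1064]
orientation: [0.691, 0.723, 0.001, 0.001]
force: [-0.2, -0.2, -1.3]
grip_width: -0.002
```

```bash
cat > lev.py <<'E'
from h import *
im=manip.get_image("wrist"); o=manip.observe(); print(o["clock"],o["eef_pos"])
def ang(d): return np.degrees(np.arctan2(d[1],d[0]))
H=np.array([[bydepth(im,u,v) for u in range(340,450)] for v in range(70,230)])
r=np.hypot(H[...,0]-.6163,H[...,1]+.0055)
q=H[(abs(H[...,2]-.061)<.003)&(r>.012)&(r<.048)][:,:2].astype(np.float32)
l=cv2.fitLine(q,2,0,.01,.01).ravel(); l=l*np.sign(l[0]); print("bar",len(q),ang(l[:2]))
m=((abs(H[...,2]-.0898)<.0025)&(r<.07)).astype(np.uint8); m=cv2.morphologyEx(m,cv2.MORPH_OPEN,np.ones((3,3)))>0
vv,uu=np.nonzero(m); cc,rad=cv2.minEnclosingCircle(np.c_[uu+340,vv+70].astype(np.float32)); P=onplane(im,*cc,.09); print("post",P,"lever",ang(P-[.6162,-.006,0]))
E
python3 lev.py
```

```text
12.85 [ 0.69491182 -0.04934815  0.10435529]
bar 808 5.338016
post [ 0.67062049 -0.00128363  0.09      ] lever 4.953178655936742
```

The lever now reads 5.0–5.3° against the imager's 4.9°, so the cam is at its low point. Next, over to behind the push plate.

>>> arm_command(dp=[[0,0,0],[8.5,-43.8,0],[8.5,-43.8,0],[8.5,-43.8,0],[8.5,-43.8,0],[8.5,-43.8,0],[8.5,-43.8,0],[0,0,0],[0,0,0],[0,0,0]], dr=[[0,0,-2.3],[0,0,0],[0,0,0],[0,0,0],[0,0,0],[0,0,0],[0,0,0],[0,0,0],[0,0,0],[0,0,0]], jaw=[1,1,1,1,1,1,1,1,1,1])

```text
clock: 13.85
eef_pos: [0.4293, -0.0206, 0.1046]
orientation: [0.676, 0.737, -0.0, -0.0]
force: [-0.8, 0.8, 0.4]
grip_width: -0.003
```

```bash
python3 -c "
from h import *
import pickle
im=manip.get_image('wrist'); save(im,'w7'); pickle.dump(im,open('w7.pkl','wb'))
o=manip.observe(); print(o['clock'],o['eef_pos'],o['orientation'],proj(im,o['eef_pos']+[0,0,.0445]))"
```

```text
13.9 [ 0.42952216 -0.02059152  0.10475727] [ 6.75889556e-01  7.37002630e-01 -3.61647766e-04 -5.48264531e-04] [325.04649866 260.893993  ]
```

View pics/w7.png

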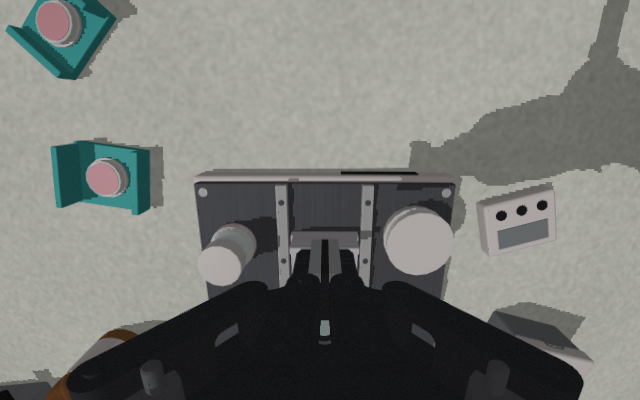

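Push plate top is at about (291–358, 235), between the rails at columns 282 and 367. The jar is at (222,262) and the dishes at (418,240). Measuring the plate and the side clearances by depth.

Run:
```python
from h import *
import pickle
im=pickle.load(open("w7.pkl","rb")); C=np.array([.566,-.009]);a=np.radians(4.9);X=np.array([np.cos(a),np.sin(a)]);Y=np.array([-X[1],X[0]])
def L(u,v):
    p=bydepth(im,u,v); d=(p[:2]-C)*1000; return np.r_[d@X,d@Y,p[2]*1000].round(1)
for u in (296,350):
    print(u,[(v,*L(u,v)) for v in range(226,250,3)])
print("rails",L(282,200),L(367,200),"jar",L(218,268),"jar inner",L(243,262),L(255,236),"dishes",L(388,240),L(418,240),L(418,205))
e=(np.array([.42952,-.02059])-C)*1000; print("tcp",e@X,e@Y)
```

```text
296 [(226, np.float64(-109.7), np.float64(-26.0), np.float64(28.9)), (229, np.float64(-107.3), np.float64(-25.9), np.float64(30.2)), (232, np.float64(-106.1), np.float64(-25.6), np.float64(34.7)), (235, np.float64(-106.2), np.float64(-24.9), np.float64(41.8)), (238, np.float64(-106.2), np.float64(-24.3), np.float64(48.2)), (241, np.float64(-105.1), np.float64(-24.0), np.float64(52.1)), (244, np.float64(-106.3), np.float64(-23.2), np.float64(60.9)), (247, np.float64(-105.5), np.float64(-22.8), np.float64(64.8))]
350 [(226, np.float64(-109.7), np.float64(22.9), np.float64(28.9)), (229, np.float64(-107.3), np.float64(22.9), np.float64(30.2)), (232, np.float64(-105.9), np.float64(22.6), np.float64(33.9)), (235, np.float64(-105.7), np.float64(22.1), np.float64(40.5)), (238, np.float64(-105.6), np.float64(21.6), np.float64(46.9)), (241, np.float64(-105.5), np.float64(21.1), np.float64(52.8)), (244, np.float64(-105.4), np.float64(20.6), np.float64(58.7)), (247, np.float64(-105.9), np.float64(20.1), np.float64(65.5))]
rails [-136.9  -36.3   38.6] [-136.5   36.2   37. ] jar [-93.5 -82.3  77.9] jar inner [-96.1 -64.   72.6] [-99.8 -63.9  28.9] dishes [-107.5   52.2   55.5] [-107.3   77.3   55.2] [-129.8   83.    29.5]
tcp -136.97118816329694 0.11005968693529962
```

>>> arm_command(dp=[[0,0,30],[0,0,30],[0,0,25],[0,0,16],[0,0,0],[0,0,0],[0,8,0],[0,8,0],[0,3,0],[0,3,0],[0,3,0],[0,3,0],[0,0,0]], dr=[[0,0,0],[0,0,0],[0,0,0],[0,0,0],[0,0,0],[0,0,0],[0,0,0],[0,0,0],[0,0,0],[0,0,0],[0,0,0],[0,0,0],[0,0,0]], jaw=[1,1,1,1,1,1,1,1,1,1,1,1,1])

```text
clock: 15.2
eef_pos: [0.4574, -0.0179, 0.0045]
orientation: [0.676, 0.737, 0.0, 0.0]
force: [-0.1, 0.5, 0.8]
grip_width: -0.003
```

>>> arm_command(dp=[[0,4,0],[0,4,0],[0,4,0],[0,4,0],[0,4,0],[0,4,0]], dr=[[0,0,0],[0,0,0],[0,0,0],[0,0,0],[0,0,0],[0,0,0]], jaw=[1,1,1,1,1,1])

```text
clock: 15.8
eef_pos: [0.4812, -0.0159, 0.0044]
orientation: [0.676, 0.737, -0.0, -0.0]
force: [-1.6, -0.8, 0.2]
grip_width: -0.0
```

```bash
cat > car.py <<'E'
from h import *
C=np.array([.566,-.009]);a=np.radians(4.9);X=np.array([np.cos(a),np.sin(a)]);Y=np.array([-X[1],X[0]])
o=manip.observe(); e=(o["eef_pos"][:2]-C)*1000; print(o["clock"],"tcp",e@X,e@Y,o["eef_pos"][2],"F",o["force"])
im=manip.get_image("wrist")
H=np.array([[bydepth(im,u,v) for u in range(260,390,2)] for v in range(150,330)]); d=(H[...,:2]-C)*1000; x,y,z=d@X,d@Y,H[...,2]*1000
for s in (-1,1):
    m=(y*s>14)&(y*s<27)&(z>45)&(z<64)&(x>-120)&(x<-20); print("plate rear x",m.sum(),np.median(x[m]) if m.any() else None)
E
python3 car.py
```

```text
15.8 tcp -85.04010890498367 0.4045253736522911 0.004375792509805278 F [-1.58445088 -0.773613    0.17703146]
plate rear x 80 -73.25635635609092
plate rear x 77 -73.4044621558441
```

The carriage is moving square; the plate has 37 mm to go.

>>> arm_command(dp=[[0,4,0],[0,4,0],[0,4,0],[0,4,0],[0,4,0],[0,4,0],[0,4,0],[0,3,0],[0,2,0],[0,1,0],[0,1,0]], dr=[[0,0,0],[0,0,0],[0,0,0],[0,0,0],[0,0,0],[0,0,0],[0,0,0],[0,0,0],[0,0,0],[0,0,0],[0,0,0]], jaw=[1,1,1,1,1,1,1,1,1,1,1])

```text
clock: 16.95
eef_pos: [0.5158, -0.0129, 0.0045]
orientation: [0.676, 0.737, -0.0, -0.0]
force: [-1.2, 0.7, 0.6]
grip_width: 0.001
```

```bash
python3 car.py
```

```text
16.95 tcp -50.350725851814154 0.44916408630862015 0.004474938209610764 F [-1.23196982  0.74886671  0.56619913]
plate rear x 82 -38.65522508082591
plate rear x 78 -38.753509869526866
```

Now small steps, watching the force for the stop.

>>> arm_command(dp=[[0,0.7,0],[0,0.7,0],[0,0.7,0]], dr=[[0,0,0],[0,0,0],[0,0,0]], jaw=[1,1,1])

```text
clock: 17.3
eef_pos: [0.5179, -0.0127, 0.0045]
orientation: [0.676, 0.737, -0.0, 0.0]
force: [-0.7, -0.7, 0.4]
grip_width: 0.002
```

>>> arm_command(dp=[[0,0.7,0],[0,0.5,0]], dr=[[0,0,0],[0,0,0]], jaw=[1,1])

```text
clock: 17.5
eef_pos: [0.5188, -0.0126, 0.0045]
orientation: [0.676, 0.737, -0.0, -0.0]
force: [-3.6, -0.5, 2.6]
grip_width: 0.001
```

>>> arm_command(dp=[[0,0.5,0]], dr=[[0,0,0]], jaw=[1])

```text
clock: 17.6
eef_pos: [0.5188, -0.0126, 0.0045]
orientation: [0.676, 0.737, -0.001, -0.001]
force: [-6.4, -0.3, 2.7]
grip_width: 0.002
```

Motion stopped at the expected place and the force is rising: contact with the cam. I'll take one small confirming step, back off, rise, and check.

>>> arm_command(dp=[[0,0.4,0]], dr=[[0,0,0]], jaw=[1])

```text
clock: 17.7
eef_pos: [0.5188, -0.0126, 0.0045]
orientation: [0.676, 0.737, -0.001, -0.001]
force: [-8.7, -0.2, 4.6]
grip_width: 0.004
```

>>> arm_command(dp=[[0,-2,0],[0,-8,0],[0,-20,0],[0,-10,-10],[0,0,-40],[0,0,-40],[0,0,-40],[0,0,0],[0,0,0]], dr=[[0,0,0],[0,0,0],[0,0,0],[0,0,0],[0,0,0],[0,0,0],[0,0,0],[0,0,0],[0,0,0]], jaw=[1,1,1,1,1,1,1,1,1])

```text
clock: 18.6
eef_pos: [0.4807, -0.0161, 0.1358]
orientation: [0.676, 0.737, 0.001, 0.001]
force: [-0.5, 0.4, -0.2]
grip_width: 0.002
```

```bash
python3 car.py
python3 - <<'E'
from h import *
im=manip.get_image("scene"); c=im["frame"][160:290,270:450]; cv2.imwrite("pics/f.png",cv2.resize(c[:,:,::-1],None,fx=4.4,fy=4.4,interpolation=cv2.INTER_CUBIC))
E
```

```text
18.6 tcp -85.55932114779117 0.25675059370986886 0.13577039450597495 F [-0.51367777  0.35159033 -0.1721257 ]
plate rear x 50 -36.10545786812279
plate rear x 47 -36.120570411392826
```

View pics/f.png

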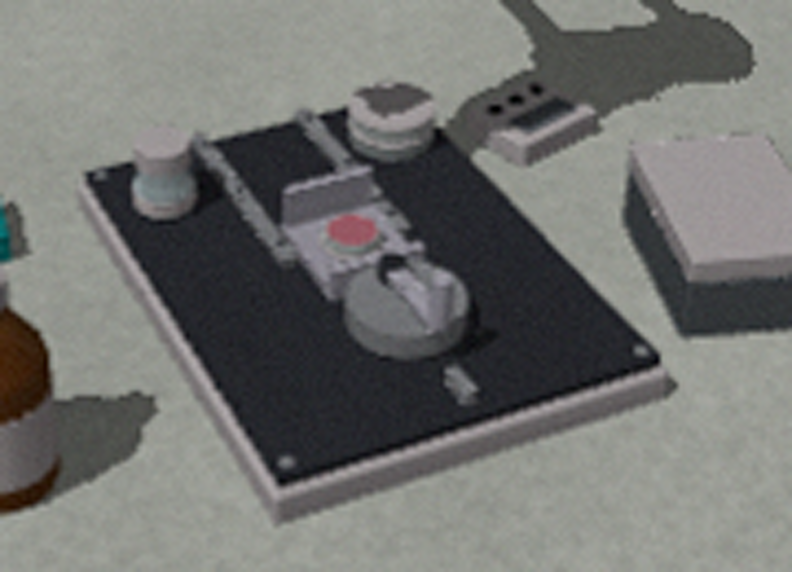

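The carriage sits against the cam at about (340,280), flat and square. The lever points at the index block at (460,383), and the bystanders are in place. The plate rear measures -36.1 mm against -36 expected. Handing in.

```bash
python3 -c "
from plant import manip
print(manip.sign_off())"
```

```text
the job is handed in; nothing more can be done
None
```

I pushed the cam's lever counter-clockwise to the low point, then pushed the carriage forward from behind its push plate until it stopped against the cam. I handed the job in at about 18.7 s with the arm clear of everything.

**Last checks**
- **Lever:** it read 5.0–5.3° against the imager's 4.9°, so within about half a degree. I measured this before the carriage push. Afterwards I checked it only by eye in the final picture, where it still points at the index block.
- **Carriage:** the push plate's rear face was at -36.1 mm, against -36 expected at home. It sat square and flat. The push force rose to 8.7 N with no further movement, which confirmed the stop.
- **Bystanders:** the jar, dishes, timer and tip box looked undisturbed in the final picture, and the visible part of the bottle did too. The beaker and most of the turquoise look-alikes were outside that crop; I never went near them.

**What went wrong or disagreed**
- **Missed first pass:** my first sweep went over the post without touching it. The real fingertips were about 44 mm above the reported TCP, seen in both the wrist and scene views. I corrected the height for the rest of the job.
- **Short first lever push:** it stopped about 2° short, and a second push of about 2 mm fixed it.

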